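# Fit the mixing plate and lock it with the spring cotter

## Robot

A 7-joint arm with a two-finger parallel gripper is mounted at the origin on the work surface. World frame = base frame: x ahead of the robot, y to its left, z up, the work surface at z = 0. Lengths are in m, angles in rad, forces in N, time in s.
With the tool pointing down it reaches from about 0.425 to 0.925 m from the base axis. Payload 6.8 kg.
Tool frame: the origin (TCP) lies on the front face of the gripper's body, between the roots of the fingers; the fingertips stand 73 mm ahead of it and the grasp point (between the pads) lies 54 mm ahead of it (env.nose_length is the distance from the TCP to the fingertips, in m); z points along the fingers, y is the direction in which the jaws open and shut (so a half turn about z gives the same grasp; the last joint's range is limited). The gripper opens to 85 mm and grips with 20 to 120 N. Pads are 22 mm wide; open, the fingers measure 114 mm over their backs; the gripper's body (76 mm by 85 mm) begins 54 mm behind the grasp point. The pads swing forward as they close: fully open they stand 13 mm farther back than shut.
Start: joints at [1.162, 0.477, 0.022, 1.555, -0.011, 1.109, -0.083], TCP at [0.2, -0.645, 0.304] pointing down, gripper open.
Joint ranges: [-2.96, 2.96], [-0.34, 2.1], [-1.41, 1.46], [0.24, 2.44], [-1.37, 4.51], [0.17, 1.92], [-2.96, 2.96]. Speed limits (rad/s): [2.39, 2.39, 3.14, 3.14, 3.14, 3.14, 3.14].

## Interface

Orientations are given as a unit quaternion [w, x, y, z].
In Python, from cell import env, kin, camera, calibration, job gives the robot as it stands. The module is installed in compiled form; this text tells all that it offers. Calls block until the motion is done:
- env.reach(position, orientation): joint-space move of the TCP to a pose.
- env.movel(position, velocity=0.15, rot=None, stop_force=None): straight line of the TCP; rot=None keeps the orientation; velocity is the mean speed in m/s. With stop_force (N) it stops when the force on the tool has changed by that much, and returns True; else False.
- env.goto_joints(angles): joint-space move.
- env.grip(opening, f_grip=None): finger opening in m; f_grip is the grip in N (None keeps the last); returns when the fingers have stopped.
- env.dwell(seconds).
- kin.inverse_kinematics(position, orientation): joint angles nearest the present ones, or None.
- env.get_state(): the state.
- camera(name): name is "side" or "top" or "wrist"; returns (picture, depth): 420x560x3 uint8, blue, green, red; 420x560 float32, m along the optical axis (not along the pixel's ray), 0 where there is no reading.
- calibration(name): a dict with "fx", "fy", "cx", "cy" (pixels), "rvec" (rotation vector, rad) and "tvec" (3), from world to camera coordinates, as OpenCV has them. Camera axes: x right, y down, z forward; pixel columns grow to the right and rows downward; lengths in m; the calibration is good to about 2 mm. The wrist camera is an equidistant fisheye: a pixel r from the principal point sees the ray r / f radians off the axis. A picture is of the moment at which its call begins: read the wrist's pose just before it. calibration takes no time and is no camera call; for the wrist camera it gives the pose at the moment of the call.
A pose or a line that the arm cannot do raises env.PlanningError and nothing moves.
- job.job_done(): hands the job in, once; it reports no verdict.
The state is a dict: "time": time; "qpos": joint angles; "joint_velocities": joint speeds; "joint_torque": joint torques, N m; "tcp_pos": TCP position; "orientation": TCP orientation; "force": force on the tool from outside, world axes, zero at the start; "torque": the same for the moment, N m; "opening": finger opening in m.
Only numpy, scipy, OpenCV 4.12 (cv2) and the standard library are available. Lean on these libraries where they do the work, as an engineer would, in place of code of your own. Each camera call takes 0.05 s, during which the arm holds its last target.

## Task

Set the aluminium paint-mixing plate in the blue bracket, pressing its two ears down between the brass spring clips until it sits flat on the bed. Then, to lock it, push the straight leg of the red-gripped spring cotter, from the rest-bar side, through the hole in the steel stud and out over the plate's edge until the bow snaps round the stud. Let go of everything, leave the plate flat and the cotter home, and do not disturb the other things on the table.

Things in the scene. Friction and masses are not known exactly. Their poses are not given: they have to be found in the camera images.
- bracket: Blue palette bracket screwed to the table. Origin: centre of its underside, on the table; z up. Base 204 (x) x 128 (y) x 10 mm, with a tongue to y = -136 mm, |x| < 40 mm. A wooden bed, 120 x 100 mm, top at z = 22 mm, carries the plate between two ear slots. Beside it (-y) stand a steel stud and a rest bar; the cotter goes in over the bar, travelling along +y, to end above the plate's edge.
- slot_a (a point): Centre of the ear slot at bracket x = +80, y 0, z = 33 mm. Slots are open upwards and along x. Two brass spring clips face each other across y: 35 mm apart at the crests (z = 33 mm), flaring to 51 mm apart at z = 52 mm. Each yields 7 mm outwards (0.4 N/mm, 0.8 N preload) and springs in over the seated ear. Pressing both ears home takes about 10 N downwards in all.
- slot_b (a point): The like slot at bracket x = -80, y 0, z = 33 mm. Blue posts either side of both slots (|x| 69 to 91, |y| 35 to 43, up to z = 50 mm) leave the plate's body 4 mm of play each way in x.
- stud_hole (a point): Centre of the cross hole in the steel stud, at bracket x 0, y -79, z 38 mm. The stud is upright, 30 mm across, top at z = 58.5 mm. The hole runs straight through along the bracket's y, 12 mm wide (x) and 11 mm high, its side edges rounded at the mouths.
- rest_bar (a point): Middle of the top of the rest bar, a steel rod 12 mm thick along bracket x (76 mm long), at bracket y = -120, z = 32.5 mm: the cotter's legs pass 2 mm above it and come to rest on it, the block end drooping a little.
- plate: Aluminium paint-mixing plate with dabs of colour, loose, flat on the table at the start, 0.42 kg. Origin: centre of its underside, z up. Body 130 (x) x 120 (y) x 8 mm; at each x end an ear 40 mm wide (y), 8 mm thick, out to |x| = 89 mm. The same turned half round. Home: origin 22 mm above the bracket's origin, x axes in line, ears under the clips.
- plate_grip (a point): Middle of the plate's wooden grip: a bar 70 mm long (plate x), 18 mm thick (plate y), from 16 to 44 mm above the plate's underside, on two steel pegs; this point is 30 mm above the underside.
- cotter: Spring cotter (hair pin), loose, flat on the table at the start, 0.12 kg. Origin: centre of the underside of its red block, z up, +x from block to tip. Block 34 (x) x 22 (y) x 32 mm (z 0 to 32). Straight leg: round, 7 mm thick, along x at y = 0, z = 5 mm, to x = 112 mm, then 5 mm thick to the tip. Bow leg beside it on the +y side, same level.
- cotter_grip (a point): Point in the middle of the red block, 20 mm above its underside; grip across the 22 mm width (cotter y).
- cotter_seat (a point): Point on the straight leg's centre line beside the bow's hollow (cotter x 80, y 0, z 5 mm). Home when it is at stud_hole, with cotter x along bracket +y.
- cotter_tip (a point): Tip of the straight leg (cotter x 127, y 0, z 5 mm).
- cotter_bow (a joint): How far the bow leg is sprung outwards, rad: 0 relaxed, about 0.08 as it passes the stud. Bow: 6 mm wire, hollow round the stud at cotter x = 80 mm, inward bump at x = 94 mm (wire centre y = 13), flaring to y = 23.5 at x = 122. Pushing the bump past the stud takes about 4 to 10 N along the leg, then it snaps in.
- tape: Bystander: roll of tape, a ring 100 mm across, 25 mm high. Origin: centre of its underside.
- phone: Bystander: black phone, 150 x 72 x 9 mm. Origin: centre of its underside.
- knife: Bystander: palette knife, 210 mm long. Origin: middle of its length.
- brush_pot: Bystander: red pot of brushes, 92 mm across, about 190 mm high. Origin: centre of its underside.
- paint_jar: Bystander: small amber jar with yellow lid, 56 mm across, 55 mm high. Origin: centre of its underside.
- spoon: Bystander: spoon, 170 mm long. Origin: middle of its length.
- mini_panel: Bystander: small painted panel, 105 x 105 x 18 mm. Origin: centre of its underside.
Things that resemble listed ones, but are neither listed nor needed, are in the scene too. Of the things that look like the cotter, the largest one is meant.

How it is judged:
By the outcome, as a careful person would: the job done as asked, in the order asked, and still so for the second after the job is handed in, with the robot touching nothing.
It also fails if it takes over 67 s, if anything falls off the work surface, if the arm or the gripper's body presses on something with over 40 N, if the wrist force passes 120 N, or if a joint passes its speed limit or range.

## Working session

There is one attempt and no reset: what is moved stays moved. The work goes in short steps, each a Python script; the robot and the scene stay as the last script left them, time stands still between calls to the robot, and variables do not carry over. Pictures are saved under pics/ and viewed, and the job is handed in when it is done.

```bash
mkdir -p pics && ls
python3 - <<'E'
from cell import env, kin, camera, calibration, job
import cv2, numpy as np
s=env.get_state(); print({k:np.round(v,3) for k,v in s.items()}, env.nose_length)
for n in ("side","top","wrist"):
    c=calibration(n); im,d=camera(n); cv2.imwrite(f"pics/{n}0.png",im); np.save(f"{n}0.npy",d)
    print(n,c)
E
```

```text
pics
{'time': np.float64(0.0), 'qpos': array([ 1.162,  0.478,  0.022,  1.556, -0.012,  1.109, -0.083]), 'joint_velocities': array([ 0.001,  0.   ,  0.001, -0.001,  0.   ,  0.002, -0.   ]), 'joint_torque': array([-0.0000e+00, -5.9645e+01,  1.6070e+00, -2.8119e+01,  1.2000e-02,
        9.0000e-03, -0.0000e+00]), 'tcp_pos': array([ 0.2  , -0.644,  0.303]), 'orientation': array([-0.001,  0.989,  0.15 , -0.   ]), 'force': array([ 0.052,  0.159, -0.608]), 'torque': array([ 0.027, -0.021, -0.02 ]), 'opening': np.float64(0.085)} 0.0726
side {'fx': 524.2815508069389, 'fy': 524.2815508069389, 'cx': 275.4857132486091, 'cy': 218.50593739468457, 'rvec': array([ 0.18033511, -2.80552596,  1.2350992 ]), 'tvec': array([0.57958178, 0.11896956, 1.24332271])}
top {'fx': 456.2324362598642, 'fy': 456.2324362598642, 'cx': 271.8329920328893, 'cy': 213.6438871420989, 'rvec': array([ 2.17210329, -2.16141367,  0.1400769 ]), 'tvec': array([-0.03981393,  0.55821479,  1.17322964])}
wrist {'fx': 325.19226210127806, 'fy': 325.19226210127806, 'cx': 286.52418120087367, 'cy': 210.56555633915053, 'rvec': array([-2.34500836,  1.7259336 ,  0.23879851]), 'tvec': array([-0.67487848, -0.03546133,  0.3768063 ])}
```

View pics/top0.png

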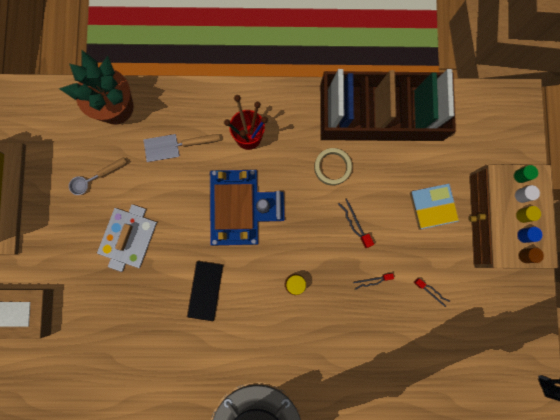

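View pics/side0.png

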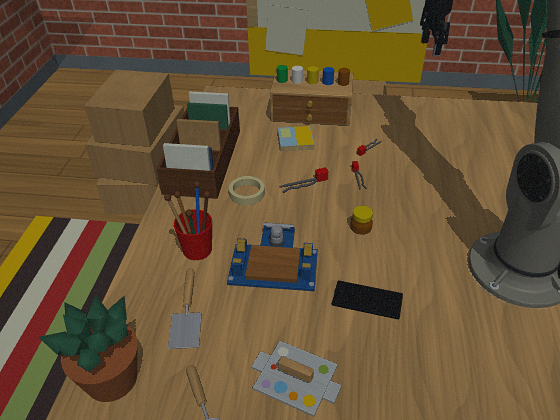

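View pics/wrist0.png

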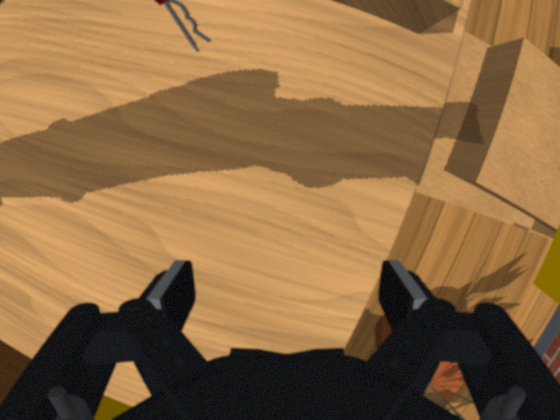

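```bash
cat > h.py <<'E'
from cell import env, kin, camera, calibration, job
import cv2, numpy as np
from scipy.spatial.transform import Rotation as R
def cam(c): 
    M=R.from_rotvec(c["rvec"]).as_matrix(); return M, -M.T@c["tvec"]
def rays(c,px,fish=False):
    px=np.atleast_2d(np.float64(px)); x=(px[:,0]-c["cx"])/c["fx"]; y=(px[:,1]-c["cy"])/c["fy"]
    if fish:
        r=np.hypot(x,y); k=np.where(r>1e-9,np.sin(r)/np.maximum(r,1e-9),1); v=np.c_[x*k,y*k,np.cos(r)]
    else: v=np.c_[x,y,np.ones_like(x)]
    M,o=cam(c); return o, v@M
def onplane(c,px,z,fish=False):
    o,v=rays(c,px,fish); t=(z-o[2])/v[:,2]; return o+v*t[:,None]
def project(c,P,fish=False):
    M,_=cam(c); q=np.atleast_2d(P)@M.T+c["tvec"]
    if fish:
        rr=np.hypot(q[:,0],q[:,1]); th=np.arctan2(rr,q[:,2]); k=th/np.maximum(rr,1e-9)
        return np.c_[q[:,0]*k*c["fx"]+c["cx"],q[:,1]*k*c["fy"]+c["cy"]]
    return np.c_[q[:,0]/q[:,2]*c["fx"]+c["cx"],q[:,1]/q[:,2]*c["fy"]+c["cy"]]
def down(yaw):  # tool z down, tool y (jaw axis) at world angle yaw
    y=np.array([np.cos(yaw),np.sin(yaw),0]); z=np.array([0,0,-1.]); x=np.cross(y,z)
    q=R.from_matrix(np.c_[x,y,z]).as_quat(); return q[[3,0,1,2]]
E
python3 - <<'E'
import cv2,numpy as np
im=cv2.imread("pics/top0.png"); 
def crop(x0,y0,w,h,s,n): cv2.imwrite(n,cv2.resize(im[y0:y0+h,x0:x0+w],None,fx=s,fy=s,interpolation=cv2.INTER_CUBIC))
crop(330,190,130,120,5,"pics/t_cot.png"); crop(85,160,215,110,3.7,"pics/t_brk.png")
E
```

```text
(no output)
```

View pics/t_cot.png

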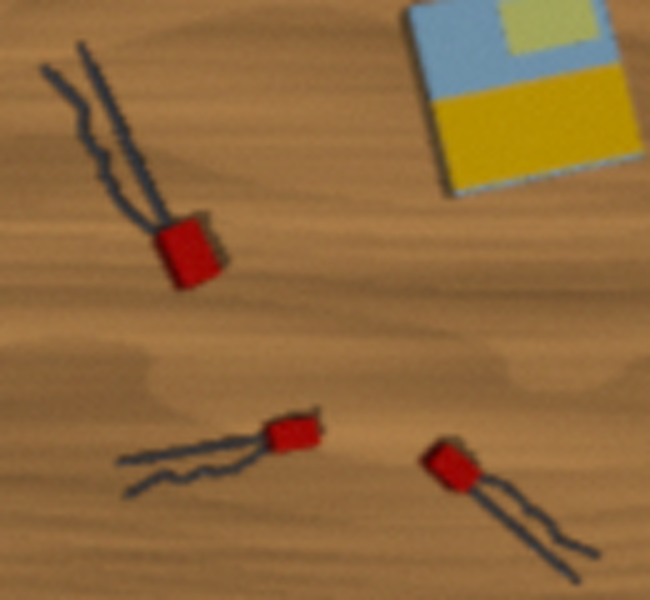

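View pics/t_brk.png

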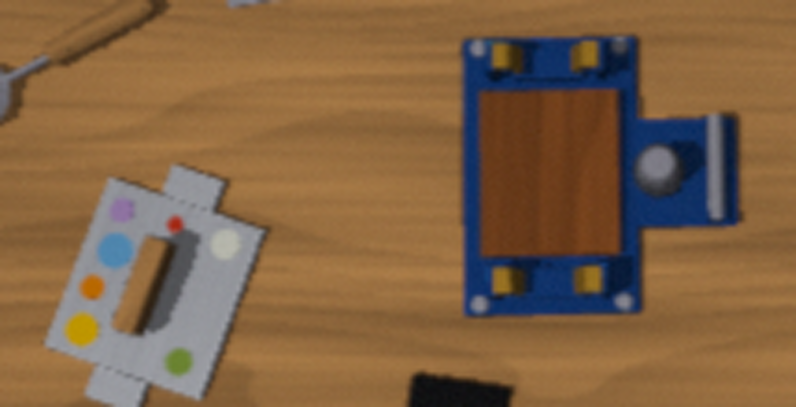

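Three red-gripped pins: (368,240), (389,277), (420,283) in top view. The one at (368,240) is clearly the largest, with its ~53 px matching 144 mm. Crop confirms it. The plate is at (127,237), the bracket at (240,207) with its tongue to the right.

Run:
```python
from h import *
im=cv2.imread("pics/top0.png"); c=calibration("top"); d=np.load("top0.npy"); hsv=cv2.cvtColor(im,cv2.COLOR_BGR2HSV)
print("campos",cam(c)[1], cam(calibration("side"))[1])
H,S,V=cv2.split(hsv)
red=(((H<6)|(H>174))&(S>180)&(V>100)).astype(np.uint8)
n,l,st,ce=cv2.connectedComponentsWithStats(red)
for i in range(1,n):
    if st[i,4]>25:
        r=cv2.minAreaRect(np.argwhere(l==i)[:,::-1].astype(np.float32)); 
        print("red",np.round(ce[i],1),st[i,4],np.round(onplane(c,r[0],0.032),4),np.round(r[1],1),r[2])
blue=((H>100)&(H<125)&(S>150)&(V>40)).astype(np.uint8)
blue=blue[150:260,195:295]
cs,_=cv2.findContours(cv2.morphologyEx(blue,cv2.MORPH_CLOSE,np.ones((9,9))),cv2.RETR_EXTERNAL,cv2.CHAIN_APPROX_NONE)
k=max(cs,key=cv2.contourArea)+[195,150]
W=onplane(c,k.reshape(-1,2),0.01)[:,:2].astype(np.float32)
print("blue bbox",W.min(0),W.max(0)); 
ap=cv2.approxPolyDP(k,4,True).reshape(-1,2); print(ap.tolist(), np.round(onplane(c,ap,0.01)[:,:2],4).tolist())
# plate: grey/colour dabs: use not wood: low sat closed
sub=(slice(190,285),slice(85,175))
g=((S<90)&(V>90)).astype(np.uint8)[sub]
g=cv2.morphologyEx(g,cv2.MORPH_CLOSE,np.ones((13,13)))
cs,_=cv2.findContours(g,cv2.RETR_EXTERNAL,cv2.CHAIN_APPROX_NONE)
k=max(cs,key=cv2.contourArea)+[85,190]
W=onplane(c,k.reshape(-1,2),0.008)[:,:2].astype(np.float32)
r=cv2.minAreaRect(W*1000);print("plate",r); m=cv2.moments((W*10000).astype(np.int32)); print(m["m10"]/m["m00"]/1e4,m["m01"]/m["m00"]/1e4)
for z,px in((.044,(127-3.5,237)),(.008,(127,237))): print(np.round(onplane(c,px,z),4))
# grid of others
for nm,px,z in(("pot",(247,130),.09),("tape",(333,167),.025),("jar",(296,285),.055),("phone",(205,291),.009),("stud",(85+657/3.7,160+163/3.7),.0585),("bar",(85+716/3.7,160+167/3.7),.0325)): print(nm,np.round(onplane(c,px,z),3))
```

```text
campos [ 0.41756656 -0.02279602  1.23076204] [0.44431828 0.90644523 0.93640722]
red [261.9  17.2] 5921 [[ 1.1095 -0.0074  0.032 ]] [348.1  17. ] 0.58463054895401
red [244.1 139.4] 64 [[0.7644 0.0424 0.032 ]] [30.  10.6] 17.818889617919922
red [367.6 240.1] 104 [[ 0.4895 -0.2897  0.032 ]] [12.5  8. ] 63.43495178222656
red [388.6 276.4] 54 [[ 0.395  -0.3427  0.032 ]] [5.8 9.2] 80.53767395019531
red [420.6 283.2] 55 [[ 0.3778 -0.4265  0.032 ]] [8.5 6.4] 45.0
blue bbox [ 0.47860226 -0.06745128] [0.6777596  0.12856248]
[[211, 172], [211, 244], [257, 243], [258, 220], [283, 219], [282, 193], [258, 193], [255, 171]] [[0.6742, 0.1286], [0.4786, 0.1247], [0.4819, 0.002], [0.5437, -0.0002], [0.5468, -0.0675], [0.6176, -0.0646], [0.6172, 0.0004], [0.6778, 0.009]]
plate ((495.10919189453125, 351.2489929199219), (121.80622100830078, 179.0802001953125), 71.37387084960938)
0.4955132174008699 0.3509873255594445
[[0.4939 0.3475 0.044 ]]
[[0.4963 0.3494 0.008 ]]
pot [[0.768 0.028 0.09 ]]
tape [[ 0.687 -0.202  0.025]]
jar [[ 0.373 -0.099  0.055]]
phone [[0.355 0.138 0.009]]
stud [[ 0.58  -0.013  0.058]]
bar [[ 0.581 -0.055  0.032]]
```

Run:
```python
from h import *
s=env.get_state(); c=calibration("wrist"); M,o=cam(c); q=s["orientation"]; T=R.from_quat(q[[1,2,3,0]]).as_matrix()
print(np.round(T.T@(o-s["tcp_pos"]),4), np.round(T.T@M.T,3), o)
for y in(90,-90):
    for p in((.49,.066,.3),(.495,.351,.2)): 
        j=kin.inverse_kinematics(p,down(np.radians(y))); print(y,p,None if j is None else np.round(j,2))
```

```text
[ 0.0685  0.0004 -0.0689] [[ 0.001 -0.963 -0.271]
 [ 1.     0.001  0.001]
 [-0.001 -0.271  0.963]] [ 0.26544259 -0.62449593  0.3720375 ]
90 (0.49, 0.066, 0.3) [ 0.62  0.35 -1.05  1.93  0.35  1.06  0.99]
90 (0.495, 0.351, 0.2) [-0.05  0.67 -0.95  1.77  0.63  1.04  0.34]
-90 (0.49, 0.066, 0.3) [ 0.33  0.25 -0.68  1.95  0.18  1.01 -2.  ]
-90 (0.495, 0.351, 0.2) [-0.03  0.68 -0.98  1.77  0.65  1.05 -2.82]
```

Run:
```python
from h import *
env.reach([.55,.035,.24],down(np.pi/2)); print(env.get_state()["time"])
c=calibration("wrist"); im,d=camera("wrist"); cv2.imwrite("pics/w1.png",im); np.save("w1.npy",d)
np.savez("w1c.npz",**c); print(env.get_state()["time"],cam(c)[1])
```

```text
2.8583
2.9083 [0.48121535 0.03362564 0.30877703]
```

View pics/w1.png

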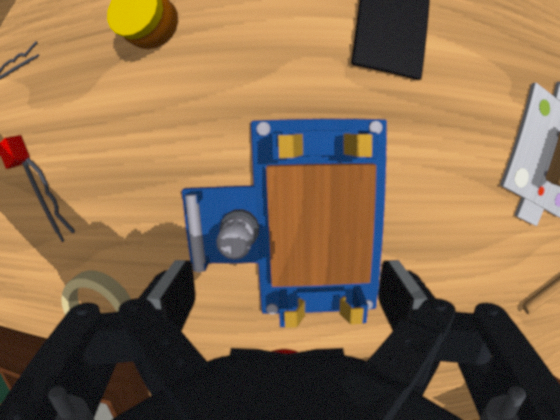

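Run:
```python
from h import *
im=cv2.imread("pics/w1.png"); c=dict(np.load("w1c.npz")); d=np.load("w1.npy")
H,S,V=cv2.split(cv2.cvtColor(im,cv2.COLOR_BGR2HSV))
roi=np.zeros(H.shape,np.uint8); roi[110:330,175:395]=1
bl=((H>100)&(H<130)&(S>120)).astype(np.uint8)*roi
bl=cv2.morphologyEx(bl,cv2.MORPH_OPEN,np.ones((2,2)))
W=lambda px,z: onplane(c,px,z,True)[:,:2]
# edges of the base by row/col scanning away from the clips
def fit(P): 
    v=cv2.fitLine(P.astype(np.float32),cv2.DIST_HUBER,0,.001,.001).ravel(); return v
rows=[r for r in range(130,300)]
left=np.array([[np.where(bl[r])[0].min()-.5,r] for r in list(range(135,175))+list(range(272,300))])
right=np.array([[np.where(bl[r])[0].max()+.5,r] for r in range(135,258)])
top=np.array([[q,np.where(bl[:,q])[0].min()-.5] for q in range(258,380)])
tt=np.array([[q,np.where(bl[:,q])[0].min()-.5] for q in range(206,246)])
tl=np.array([[np.where(bl[r])[0].min()-.5,r] for r in range(195,262)])
for n,k in(("left(y-64)",left),("right(y+64)",right),("top(x-102)",top),("tongue x-40",tt),("tongue y-136",tl)):
    w=W(k,.01); v=fit(w); ang=np.degrees(np.arctan2(v[1],v[0]))%180; print(n,np.round(v[2:],4),"ang",round(ang,2),"median",np.round(np.median(w,0),4),"sd",np.round(w.std(0)*1e3,1))
br=((H<16)&(S>120)&(V<175)).astype(np.uint8); br[:160]=0;br[295:]=0;br[:,:262]=0;br[:,382:]=0
cs,_=cv2.findContours(cv2.morphologyEx(br,cv2.MORPH_CLOSE,np.ones((5,5))),cv2.RETR_EXTERNAL,cv2.CHAIN_APPROX_NONE)
k=max(cs,key=cv2.contourArea).reshape(-1,2); w=W(k,.022); print("bed",cv2.minAreaRect((w*1000).astype(np.float32)))
# depth profile on bed, table
for px in((322,225),(450,200),(238,228),(195,235)): print(px,d[px[1],px[0]])
cv2.imwrite("pics/w1c.png",cv2.resize(im[110:335,175:400],None,fx=2.6,fy=2.6,interpolation=cv2.INTER_CUBIC))
```

```text
left(y-64) [0.5678 0.0042] ang 1.63 median [0.5252 0.0029] sd [67.3  1.9]
right(y+64) [0.5522 0.1286] ang 1.73 median [0.5512 0.1286] sd [35.8  1.1]
top(x-102) [0.4804 0.0762] ang 91.67 median [0.4808 0.0624] sd [ 5.3 32.5]
tongue x-40 [ 0.5435 -0.0254] ang 91.45 median [ 0.5432 -0.0247] sd [ 0.4 11.2]
tongue y-136 [ 0.5807 -0.0508] ang 2.66 median [ 0.5838 -0.0507] sd [20.4  5.1]
bed ((579.3699951171875, 65.91398620605469), (119.21762084960938, 98.4565200805664), 1.5223066806793213)
(322, 225) 0.30264428
(450, 200) 0.31805593
(238, 228) 0.27200574
(195, 235) 0.29476556
```

View pics/w1c.png

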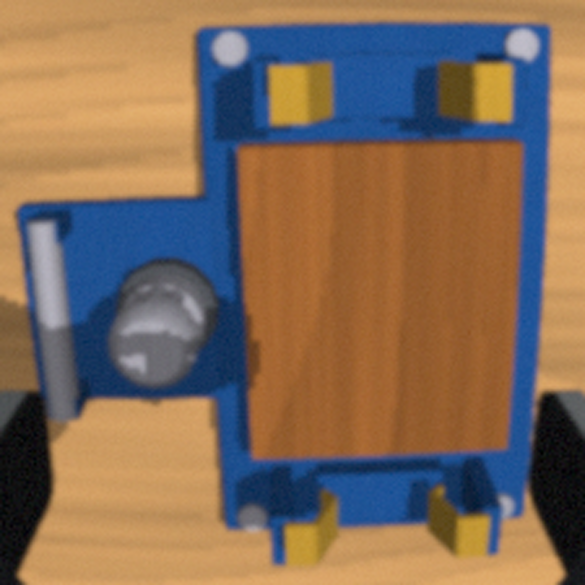

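```bash
cat >> h.py <<'E'
def cloud(c,d,fish=False):
    h,w=d.shape; u,v=np.meshgrid(np.arange(w),np.arange(h)); o,r=rays(c,np.c_[u.ravel(),v.ravel()],fish)
    M,_=cam(c); zc=r@M[2]; P=o+r*(d.ravel()/zc)[:,None]; P[d.ravel()<=0]=np.nan; return P.reshape(h,w,3)
E
python3 - <<'E'
from h import *
for nm,c,d,f,im in(("w",dict(np.load("w1c.npz")),np.load("w1.npy"),True,"pics/w1.png"),("t",calibration("top"),np.load("top0.npy"),False,"pics/top0.png"),("s",calibration("side"),np.load("side0.npy"),False,"pics/side0.png")):
    P=cloud(c,d,f); X,Y,Z=np.moveaxis(P,2,0)
    B=lambda x0,x1,y0,y1:(X>x0)&(X<x1)&(Y>y0)&(Y<y1)
    H,S,V=cv2.split(cv2.cvtColor(cv2.imread(im),cv2.COLOR_BGR2HSV))
    print(nm,"table z",np.nanmedian(Z[B(.40,.46,.02,.1)]),"bed z",np.nanmedian(Z[B(.55,.61,.03,.1)]))
    for n,m in(("stud",B(.55,.61,-.04,.012)&(Z>.0545)&(Z<.066)),("bar",B(.53,.63,-.075,-.04)&(Z>.027)&(Z<.04))):
        q=P[m]; print(n,m.sum(),np.round(np.median(q,0),4),np.round((q.min(0)+q.max(0))/2,4) if len(q) else 0, np.round(np.ptp(q,axis=0),4) if len(q) else 0)
    m=(((H<16)&(S>110)&(V<175))&B(.50,.66,-.0,.135)).astype(np.uint8)&(np.abs(Z-.022)<.012).astype(np.uint8)
    m=cv2.morphologyEx(m,cv2.MORPH_OPEN,np.ones((3,3)))
    k,_=cv2.findContours(m,cv2.RETR_EXTERNAL,cv2.CHAIN_APPROX_NONE); k=max(k,key=cv2.contourArea).reshape(-1,2)
    print("bed",cv2.minAreaRect((onplane(c,k,.022,f)[:,:2]*1000).astype(np.float32)))
    y=((H>18)&(H<32)&(S>130)&B(.47,.69,.0,.14)&(Z>.03)).astype(np.uint8)
    n,l,st,ce=cv2.connectedComponentsWithStats(y)
    for i in range(1,n):
        if st[i,4]>6: q=P[l==i]; print("clip",st[i,4],np.round(np.median(q,0),4),np.round(q.min(0),4),np.round(q.max(0),4))
E
```

```text
w table z -0.0011505384983357958 bed z 0.02153355505823007
stud 684 [ 0.5812 -0.0121  0.0572] [ 0.5818 -0.0127  0.0573] [0.0259 0.0268 0.0056]
bar 898 [ 0.5814 -0.0524  0.0307] [ 0.5838 -0.0533  0.0301] [0.0765 0.0144 0.0061]
bed ((579.3574829101562, 65.938232421875), (119.24848937988281, 98.59758758544922), 1.5154976844787598)
clip 472 [0.5011 0.036  0.051 ] [0.4925 0.0273 0.0336] [0.51   0.0455 0.0537]
clip 527 [0.4995 0.0909 0.0507] [0.4905 0.0825 0.0332] [0.5083 0.101  0.0537]
clip 343 [0.6581 0.0949 0.0506] [0.6493 0.0868 0.0309] [0.669  0.1055 0.0538]
clip 307 [0.6599 0.0411 0.0513] [0.6515 0.0317 0.0306] [0.6711 0.0507 0.0533]
t table z 0.0005007384233470802 bed z 0.021986482272707275
stud 85 [ 0.581  -0.0112  0.058 ] [ 0.5809 -0.0111  0.059 ] [0.0262 0.0261 0.0086]
bar 116 [ 0.5803 -0.0532  0.0318] [ 0.5821 -0.0533  0.0324] [0.0746 0.011  0.0107]
bed ((579.8496704101562, 66.8383560180664), (118.67167663574219, 96.55794525146484), 0.5462659597396851)
clip 40 [0.6581 0.0948 0.0502] [0.6501 0.0878 0.0342] [0.6662 0.1049 0.0558]
clip 35 [0.6582 0.0394 0.0523] [0.6518 0.0338 0.0397] [0.6662 0.0478 0.0559]
clip 41 [0.4979 0.0917 0.0501] [0.492  0.0845 0.0359] [0.5057 0.0998 0.0583]
clip 41 [0.5001 0.035  0.0519] [0.4923 0.0295 0.0424] [0.5082 0.0432 0.0565]
s table z 0.0006722279071634807 bed z 0.022758186042241446
stud 72 [ 0.5833 -0.0083  0.0589] [ 0.5845 -0.0086  0.0591] [0.0257 0.0244 0.0086]
bar 102 [ 0.5775 -0.0497  0.0317] [ 0.5846 -0.0505  0.0321] [0.0759 0.0174 0.0101]
bed ((582.2000732421875, 71.40634155273438), (118.4449691772461, 105.89568328857422), 2.6042537689208984)
clip 80 [0.6634 0.0463 0.0468] [0.6541 0.0327 0.0333] [0.6715 0.0538 0.0583]
clip 81 [0.5028 0.0423 0.0476] [0.4935 0.0288 0.0309] [0.5113 0.0485 0.0561]
clip 32 [0.6592 0.103  0.0532] [0.6514 0.0916 0.0396] [0.6692 0.1078 0.0561]
clip 25 [0.5005 0.0986 0.0529] [0.4935 0.0916 0.0499] [0.5094 0.1028 0.0571]
```

Run:
```python
from h import *
env.reach([.485,.355,.24],down(np.radians(71.4))); 
c=calibration("wrist"); im,d=camera("wrist"); cv2.imwrite("pics/w2.png",im); np.save("w2.npy",d); np.savez("w2c.npz",**c)
P=cloud(c,d,True); X,Y,Z=np.moveaxis(P,2,0)
H,S,V=cv2.split(cv2.cvtColor(im,cv2.COLOR_BGR2HSV))
near=(np.hypot(X-.495,Y-.351)<.11)
print("table",np.nanmedian(Z[near&(Z<.004)]))
g=P[near&(Z>.036)&(Z<.055)][:,:2]; r=cv2.minAreaRect((g*1000).astype(np.float32)); print("grip top",len(g),r)
m=((near)&(Z>.0035)&(Z<.05)).astype(np.uint8); m=cv2.morphologyEx(m,cv2.MORPH_OPEN,np.ones((3,3)))
cv2.imwrite("pics/w2m.png",m*255)
m2=(near&(S<70)&(V>100)).astype(np.uint8); m2=cv2.morphologyEx(m2,cv2.MORPH_CLOSE,np.ones((25,25)))
for mm in(m,m2):
    k,_=cv2.findContours(mm,cv2.RETR_EXTERNAL,cv2.CHAIN_APPROX_NONE); k=max(k,key=cv2.contourArea).reshape(-1,2)
    print("plate",cv2.minAreaRect((onplane(c,k,.008,True)[:,:2]*1000).astype(np.float32)))
print(env.get_state()["time"])
```

```text
table -0.0010016003389207717
grip top 1631 ((495.76416015625, 351.9687805175781), (17.794401168823242, 69.36676025390625), 70.98835754394531)
plate ((496.0483703613281, 351.4473876953125), (119.62068939208984, 177.61270141601562), 71.3856430053711)
plate ((495.98675537109375, 351.31634521484375), (120.12598419189453, 177.64291381835938), 71.49382781982422)
4.2
```

View pics/w2.png

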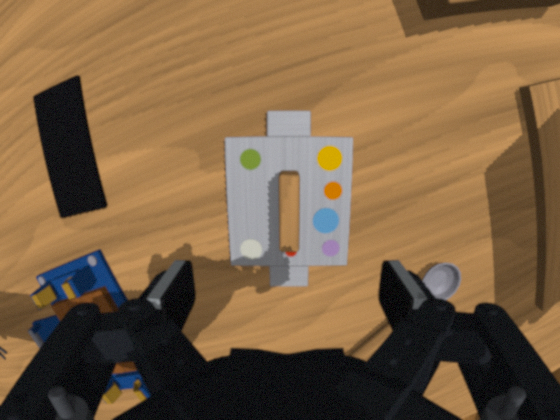

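Run:
```python
from h import *
q=down(np.radians(71.4))
env.grip(.05)
env.reach([.496,.3517,.13],q)
print(env.movel([.496,.3517,.0865],velocity=.1,stop_force=8))
env.grip(0.0,f_grip=80); s=env.get_state(); print("open",s["opening"],s["force"],s["tcp_pos"],s["time"])
env.movel([.496,.3517,.20],velocity=.15)
s=env.get_state(); print("open",s["opening"],s["force"],s["time"])
env.reach([.5795,.066,.20],down(np.radians(91.6)))
s=env.get_state(); print("open",s["opening"],s["force"],s["torque"],s["tcp_pos"],s["time"])
c=calibration("wrist"); im,d=camera("wrist"); cv2.imwrite("pics/w3.png",im); np.save("w3.npy",d); np.savez("w3c.npz",**c)
im,d=camera("side"); cv2.imwrite("pics/s3.png",im)
```

```text
False
open 0.01658165993661599 [-0.60074027 -1.34440783  6.11375071] [0.49626795 0.35199945 0.08723592] 6.1333
open 0.01678519270846192 [-0.4437224  -0.43600059 -4.56518619] 7.0417
open 0.01661806725524639 [-0.06342266  1.30001465 -5.12060047] [ 0.06716764  0.01067294 -0.01667779] [0.57916198 0.06784819 0.19993832] 8.1833
```

View pics/w3.png

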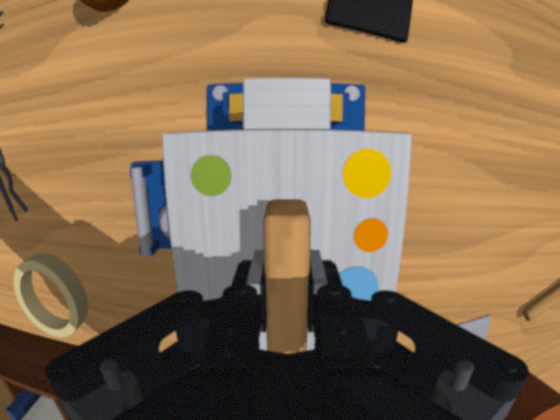

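View pics/s3.png

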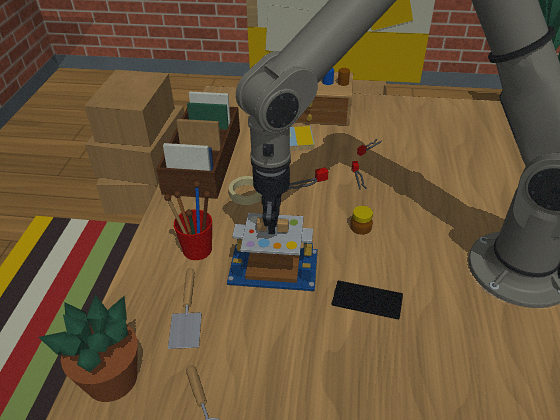

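Run:
```python
from h import *
print(env.get_state()["tcp_pos"])
c=calibration("wrist"); im,d=camera("wrist"); cv2.imwrite("pics/w4.png",im)
P=cloud(c,d,True); X,Y,Z=np.moveaxis(P,2,0)
m=(Z>.105)&(Z<.135)&(X<.57)&(np.abs(Y-.066)<.09)
A=P[m]; co=np.linalg.lstsq(np.c_[A[:,0]-.58,A[:,1]-.066,np.ones(len(A))],A[:,2],rcond=None)[0]; print("plane",co)
z=np.median(A[:,2]); 
m=m.astype(np.uint8); m=cv2.morphologyEx(m,cv2.MORPH_OPEN,np.ones((3,3)))
rows=lambda r0,r1,f:np.array([[f(np.where(m[r])[0]),r] for r in range(r0,r1)])
cols=lambda c0,c1:np.array([[q,np.where(m[:,q])[0].min()-.5] for q in range(c0,c1)])
for n,k in(("earL",rows(85,125,lambda a:a.min()-.5)),("earR",rows(85,125,lambda a:a.max()+.5)),("earEnd",cols(250,325)),("bodyEdgeL",cols(170,238)),("bodyEdgeR",cols(336,402)),("sideL",rows(140,240,lambda a:a.min()-.5)),("sideR",rows(140,240,lambda a:a.max()+.5))):
    w=onplane(c,k,z,True)[:,:2]; print(n,np.round(np.median(w,0),4),"std",np.round(w.std(0)*1e3,1), round(float(np.degrees(np.arctan2(*cv2.fitLine(w.astype(np.float32),cv2.DIST_HUBER,0,.001,.001).ravel()[[1,0]]))),2))
s=env.get_state();print(s["tcp_pos"],R.from_quat(s["orientation"][[1,2,3,0]]).as_matrix()[:,1],s["time"])
```

```text
[0.57918061 0.06836    0.20018321]
plane [0.0073859  0.00101077 0.12032753]
earL [0.5031 0.0456] std [5.3 0.2] 1.38
earR [0.5018 0.0853] std [5.3 0.3] 1.62
earEnd [0.4903 0.0654] std [0.4 9.8] -88.29
bodyEdgeL [0.5154 0.0274] std [0.3 9.5] -88.31
bodyEdgeR [0.5125 0.1039] std [0.5 9.2] -86.56
sideL [0.5436 0.0072] std [14.6  0.6] 2.2
sideR [0.5398 0.1263] std [14.6  0.5] 1.87
[0.57920669 0.06813867 0.20016345] [-3.08245227e-02  9.99524387e-01  9.21559842e-04] 8.3333
```

Run:
```python
from h import *
q=down(np.radians(91.5))
env.movel([.5797,.0643,.14],velocity=.12,rot=q); env.dwell(.15)
s=env.get_state(); print(s["tcp_pos"],s["force"],s["time"])
r=env.movel([.5797,.0643,.105],velocity=.04,stop_force=28)
s=env.get_state(); print(r,s["tcp_pos"],s["force"],s["torque"],s["opening"],s["time"])
im,d=camera("side"); cv2.imwrite("pics/s5.png",im[200:310,190:350].repeat(4,0).repeat(4,1))
im,d=camera("wrist"); cv2.imwrite("pics/w5.png",im)
```

```text
[0.58033842 0.06461377 0.14099026] [-0.08819066 -0.48192784 -4.4354639 ] 9.1333
True [0.57981138 0.06511928 0.10922108] [-1.54838359 -0.72364509  6.15977284] [-0.11477901  0.18001474  0.05212466] 0.016918649698357435 9.875
```

View pics/s5.png

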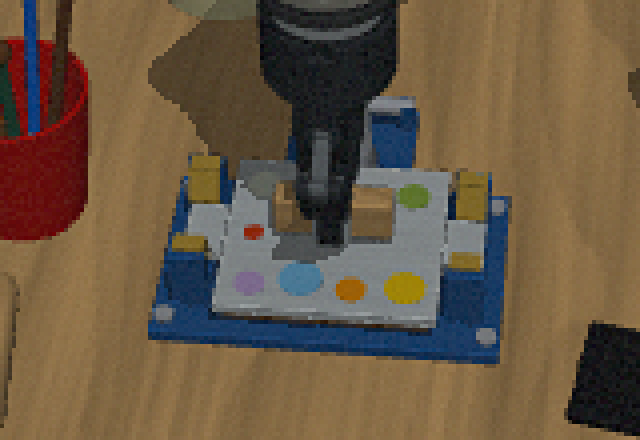

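View pics/w5.png

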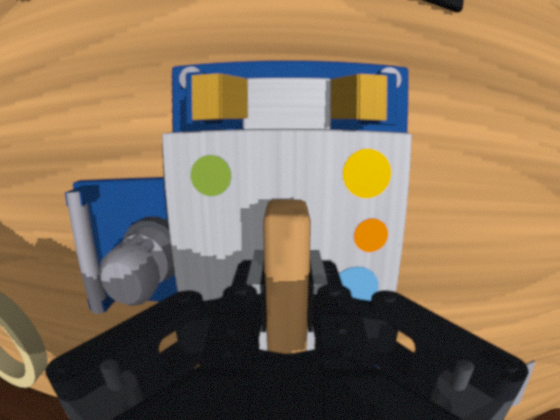

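Run:
```python
from h import *
r=env.movel([.5797,.0648,.103],velocity=.03,stop_force=28)
s=env.get_state(); print(r,s["tcp_pos"],s["force"],s["torque"],s["time"])
env.grip(.04); s=env.get_state(); print(s["tcp_pos"],s["force"],s["time"])
env.movel([.5797,.0648,.20],velocity=.2)
env.reach([.55,.035,.24],down(np.radians(91.5)))
c=calibration("wrist"); im,d=camera("wrist"); cv2.imwrite("pics/w6.png",im); np.save("w6.npy",d); np.savez("w6c.npz",**c)
P=cloud(c,d,True); X,Y,Z=np.moveaxis(P,2,0); m=(Z>.024)&(Z<.036)&(X>.51)&(X<.65)&(Y>.01)&(Y<.125)
A=P[m]; print("plane",m.sum(),np.linalg.lstsq(np.c_[A[:,0]-.58,A[:,1]-.066,np.ones(len(A))],A[:,2],rcond=None)[0],env.get_state()["time"])
for n,a in(("near ear",(X>.492)&(X<.51)),("far ear",(X>.648)&(X<.668))):
    k=a&(np.abs(Y-.066)<.013)&(Z>.01); print(n,k.sum(),np.nanmedian(Z[k]))
```

```text
True [0.57982588 0.06529872 0.10922622] [-1.49850459 -1.7055027   7.65362818] [-0.06959613  0.23525131 -0.0324437 ] 10.1833
[0.57931105 0.06547533 0.10852755] [-1.01723889  0.26724249  0.54792551] 10.5333
plane 13224 [0.00259392 0.00057684 0.02909848] 11.5333
near ear 621 0.028873155534097028
far ear 414 0.02913488015549251
```

View pics/w6.png

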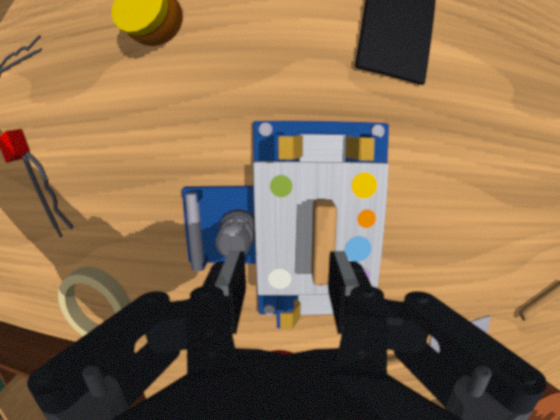

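Run:
```python
from h import *
c=calibration("top"); t=onplane(c,(346.4,198.4),.005)[0]; b=np.array([.4895,-.2897]); v=t[:2]-b; hd=np.degrees(np.arctan2(v[1],v[0])); print(t,hd,np.linalg.norm(v))
q=down(np.radians(hd-90))
for p,o in(([.4895,-.2897,.24],q),([.4895,-.2897,.076],q),([.587,-.2,.109],down(.028)),([.584,-.09,.109],down(.028))):
    j=kin.inverse_kinematics(p,o); print(None if j is None else np.round(j,2))
```

```text
[ 0.60461207 -0.24017378  0.005     ] 23.279478878165893 0.12531414920492948
[ 0.63  0.39 -0.26  1.86  0.13  0.91 -0.85]
[ 0.55  0.62 -0.16  1.95  0.17  0.58 -0.89]
[ 0.54  0.66 -0.42  1.8   0.38  0.76 -0.05]
[ 0.38  0.63 -0.43  1.88  0.38  0.72 -0.25]
```

Run:
```python
from h import *
a=np.radians(23.3); u=np.array([np.cos(a),np.sin(a)]); p=np.array([.4895,-.2897])+.03*u
env.reach([*p,.20],down(a-np.pi/2))
c=calibration("wrist"); im,d=camera("wrist"); cv2.imwrite("pics/w7.png",im); np.save("w7.npy",d); np.savez("w7c.npz",**c)
print(env.get_state()["time"], env.get_state()["tcp_pos"])
```

```text
13.25 [ 0.51752864 -0.27675885  0.19968671]
```

View pics/w7.png

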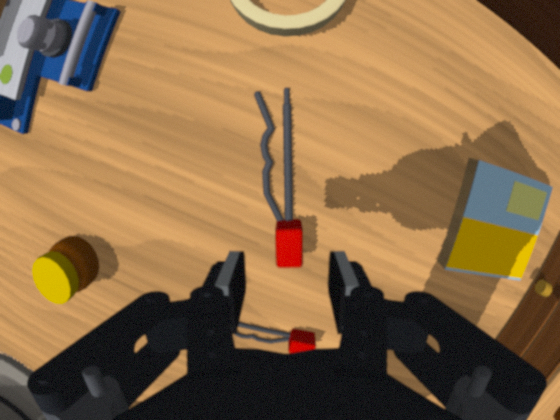

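Run:
```python
from h import *
im=cv2.imread("pics/w7.png"); c=dict(np.load("w7c.npz")); d=np.load("w7.npy")
P=cloud(c,d,True); X,Y,Z=np.moveaxis(P,2,0)
H,S,V=cv2.split(cv2.cvtColor(im,cv2.COLOR_BGR2HSV)); red=((H<6)|(H>174))&(S>180)&(V>90)
roi=np.zeros_like(red); roi[205:275,260:320]=1; red&=roi
print("red z",np.nanpercentile(Z[red],[10,50,90]))
top=red&(Z>.026); k=np.argwhere(top)[:,::-1]
r=cv2.minAreaRect((onplane(c,k,.031,True)[:,:2]*1000).astype(np.float32)); print("block top",r)
# straight leg: dark grey pixels
leg=(V<120)&(S<110); leg[:, :279]=0; leg[:,300:]=0; leg[:92]=0; leg[205:]=0
pts=[];
for row in range(92,205):
    x=np.where(leg[row])[0]
    if len(x)>=2: pts.append([x.mean(),row])
pts=np.array(pts); w=onplane(c,pts,.004,True)[:,:2]
f=cv2.fitLine(w.astype(np.float32),cv2.DIST_HUBER,0,.0005,.001).ravel(); 
if f[0]<0:f[:2]*=-1
a=np.arctan2(f[1],f[0]); print("leg",len(pts),f,np.degrees(a))
n=np.array([-f[1],f[0]]); bc=np.array(r[0])/1000; print("block centre offset from leg line mm",(bc-f[2:])@n*1e3)
print("resid",np.abs((w-f[2:])@n).max()*1e3)
tip=onplane(c,(287.5,87.5),.005,True)[0,:2]; print("tip-block along",(tip-bc)@f[:2])
# where the line meets block centre
b=f[2:]+f[:2]*((bc-f[2:])@f[:2]); print("b",b)
```

```text
red z [0.02532211 0.03078744 0.03177152]
block top ((492.6921691894531, -290.0450744628906), (33.371524810791016, 20.243534088134766), 22.889516830444336)
leg 113 [ 0.9090597   0.41666588  0.56074333 -0.2593534 ] 24.624268
block centre offset from leg line mm 0.45403258699717897
resid 0.41085101837519544
tip-block along 0.12410816402668862
b [ 0.49288135 -0.29045782]
```

Run:
```python
from h import *
a=np.radians(24.6); q=down(a-np.pi/2); b=[.4925,-.2903]
env.reach([*b,.13],q)
env.dwell(.1); s=env.get_state()["tcp_pos"]; print(s)
r=env.movel([*b,.0755],velocity=.09,stop_force=8)
s=env.get_state(); print(r,s["tcp_pos"],s["force"])
env.grip(0,f_grip=50); s=env.get_state(); print(s["opening"],s["tcp_pos"],s["force"],s["time"])
env.movel([*b,.16],velocity=.15); s=env.get_state(); print(s["opening"],s["force"])
o=np.array([.5795,.066]); y=1.6; yy=np.radians(y); ey=np.array([-np.sin(yy),np.cos(yy)])
p=o+ey*(-.079-.080-.105)
env.reach([*p,.16],down(yy)); env.dwell(.2)
c=calibration("wrist"); im,d=camera("wrist"); cv2.imwrite("pics/w8.png",im); np.save("w8.npy",d); np.savez("w8c.npz",**c)
s=env.get_state(); print(p,s["tcp_pos"],s["force"],s["time"],s["opening"])
```

```text
[ 0.49465695 -0.29007125  0.13188579]
False [ 0.4927821 -0.2903519  0.0756763] [0.47053812 0.6508592  0.10293568]
0.02130206425914605 [ 0.49286482 -0.29047533  0.07624224] [-1.03276722  0.79080585  4.01397551] 14.8
0.02099419116674568 [-0.25967521 -0.0933938  -0.78803193]
[ 0.58687131 -0.19789707] [ 0.58622679 -0.19890099  0.15984613] [ 0.12690402 -0.67307246 -0.61151059] 16.55 0.021293217427753836
```

View pics/w8.png

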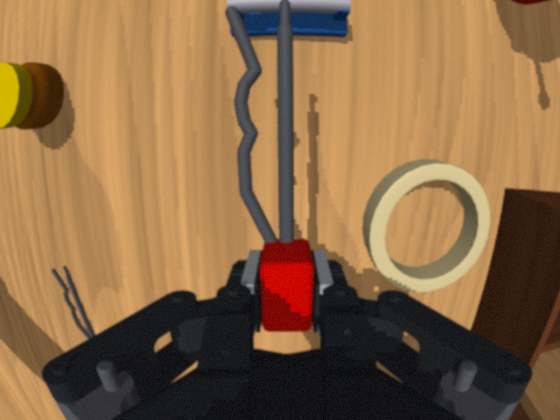

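```bash
cat > leg.py <<'E'
from h import *
def leg(c,im,d,zc,rows,x0,x1):
    """straight leg: dark grey run nearest to column band; returns world pts on plane zc (ray cast) + depth z"""
    H,S,V=cv2.split(cv2.cvtColor(im,cv2.COLOR_BGR2HSV)); P=cloud(c,d,True)
    m=(V<140)&(S<100); m[:,:x0]=0; m[:,x1:]=0; pts=[];zz=[]
    for r in rows:
        x=np.where(m[r])[0]
        if len(x)>=3: pts.append([x.mean(),r]); zz.append(P[r,int(round(x.mean())),2])
    pts=np.array(pts); w=onplane(c,pts,zc,True)[:,:2]; return pts,w,np.array(zz)
E
python3 - <<'E'
from leg import *
im=cv2.imread("pics/w8.png"); c=dict(np.load("w8c.npz")); d=np.load("w8.npy")
zc=.16-.0757+.005
pts,w,zz=leg(c,im,d,zc,range(20,230),272,302)
f=cv2.fitLine(w.astype(np.float32),cv2.DIST_HUBER,0,.0005,.001).ravel(); f[:2]*=np.sign(f[1])
print(len(pts),pts[0],pts[-1],f,"heading",np.degrees(np.arctan2(f[1],f[0])))
s=(w-f[2:])@f[:2]; ok=np.isfinite(zz); k=np.polyfit(s[ok],zz[ok],1); print("pitch rad",k[0],"z top of leg",np.polyval(k,[s.min(),0,s.max()]),"expect",zc+.0035)
print(np.c_[pts[::20],w[::20],zz[::20]].round(4))
E
```

```text
210 [284.5  20. ] [286. 229.] [-0.03151868  0.99950314  0.58357143 -0.13140632] heading 91.80618
pitch rad -0.020880701534181846 z top of leg [0.09076796 0.08977534 0.08883204] expect 0.09280000000000001
[[ 2.845e+02  2.000e+01  5.822e-01 -8.630e-02  8.750e-02]
 [ 2.845e+02  4.000e+01  5.824e-01 -9.550e-02  8.930e-02]
 [ 2.850e+02  6.000e+01  5.829e-01 -1.045e-01  8.910e-02]
 [ 2.850e+02  8.000e+01  5.831e-01 -1.133e-01  8.900e-02]
 [ 2.845e+02  1.000e+02  5.831e-01 -1.219e-01  9.030e-02]
 [ 2.850e+02  1.200e+02  5.835e-01 -1.305e-01  8.920e-02]
 [ 2.855e+02  1.400e+02  5.840e-01 -1.390e-01  8.910e-02]
 [ 2.850e+02  1.600e+02  5.840e-01 -1.477e-01  9.040e-02]
 [ 2.855e+02  1.800e+02  5.844e-01 -1.564e-01  9.020e-02]
 [ 2.855e+02  2.000e+02  5.846e-01 -1.654e-01  8.940e-02]
 [ 2.860e+02  2.200e+02  5.851e-01 -1.746e-01  8.980e-02]]
```

```bash
cat > ins.py <<'E'
from leg import *
o=np.array([.5795,.066]); yy=np.radians(1.6); ey=np.array([-np.sin(yy),np.cos(yy)]); ex=np.array([np.cos(yy),np.sin(yy)])
def bp(x,y): return o+ex*x+ey*y
def tob(w): w=np.atleast_2d(w)[:,:2]-o; return np.c_[w@ex,w@ey]
E
python3 - <<'E'
from ins import *
q=down(np.radians(1.45))
env.movel([*bp(.0018,-.250),.125],velocity=.15,rot=q)
env.movel([*bp(.0018,-.232),.1125],velocity=.08); env.dwell(.3)
s=env.get_state(); print(tob(s["tcp_pos"]),s["tcp_pos"],s["force"],s["time"])
c=calibration("wrist"); im,d=camera("wrist"); cv2.imwrite("pics/w9.png",im); np.save("w9.npy",d); np.savez("w9c.npz",**c)
ims,_=camera("side"); cv2.imwrite("pics/s9.png",cv2.resize(ims[190:310,190:350],None,fx=5,fy=5,interpolation=cv2.INTER_CUBIC))
E
```

```text
[[ 0.00186904 -0.23239385]] [ 0.58785713 -0.16625106  0.11267209] [ 0.00456843 -0.06848051 -0.76427411] 17.675
```

View pics/w9.png

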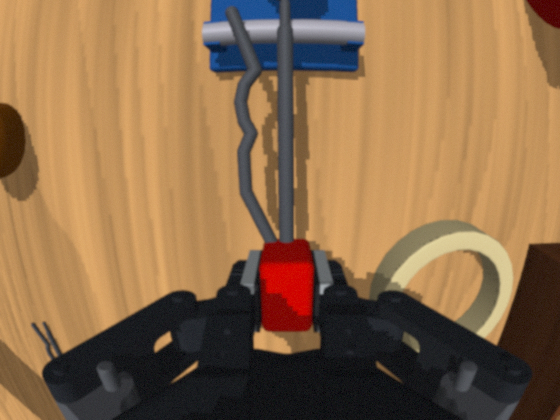

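View pics/s9.png

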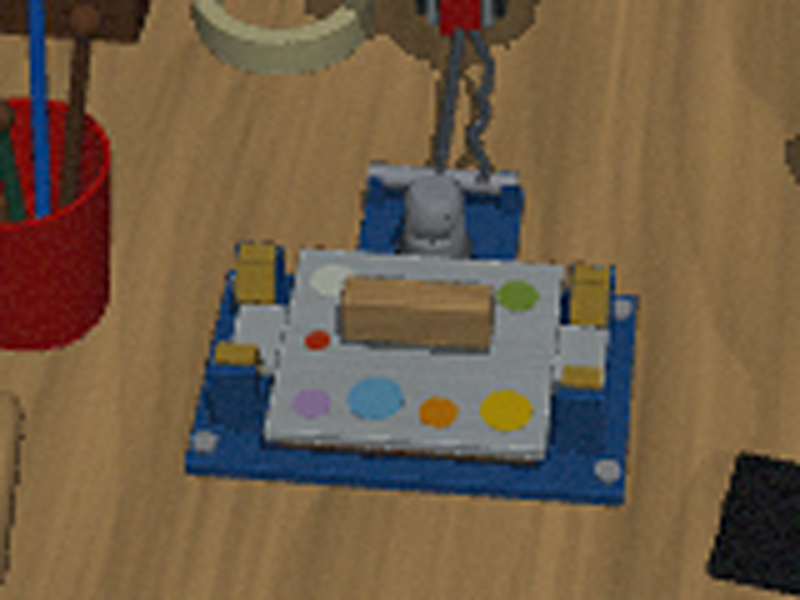

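Run:
```python
from ins import *
im=cv2.imread("pics/w9.png"); c=dict(np.load("w9c.npz")); d=np.load("w9.npy")
zc=.1127-.0717
pts,w,zz=leg(c,im,d,zc,list(range(2,18))+list(range(50,230)),272,302)
w=tob(w); k=np.polyfit(w[:,1],w[:,0],1); print("leg x(y): slope",k[0],"x at bar",np.polyval(k,-.12),"x at stud",np.polyval(k,-.079))
ok=np.isfinite(zz); k=np.polyfit(w[ok,1],zz[ok],1); print("leg top z at y=-.12,-.2",np.polyval(k,[-.12,-.2]),"slope",k[0])
P=cloud(c,d,True); Q=tob(P.reshape(-1,3)).reshape(420,560,2)
g=cv2.cvtColor(im,cv2.COLOR_BGR2HSV); bar=(g[...,1]<60)&(g[...,2]>90); bar[60:]=0; bar[:,:190]=0;bar[:,375:]=0; bar[:12]=0
n,l,st,ce=cv2.connectedComponentsWithStats(bar.astype(np.uint8))
for i in range(1,n):
    if st[i,4]>30: print(st[i],ce[i],"z med/max",np.nanmedian(P[l==i][:,2]),np.nanpercentile(P[l==i][:,2],95),"x",np.nanmin(Q[l==i][:,0]),np.nanmax(Q[l==i][:,0]),"y",np.nanmedian(Q[l==i][:,1]))
for u in (230,250,330): print(u,[round(float(P[r,u,2]),4) for r in range(20,46,3)])
print("leg over bar",[round(float(P[r,285,2]),4) for r in range(2,60,4)])
```

```text
leg x(y): slope -0.003106847863471186 x at bar 0.0012863423745262412 x at stud 0.0011589616121239225
leg top z at y=-.12,-.2 [0.04154832 0.04337794] slope -0.022870161600227878
[202  12  33  34 584] [217.15410959  31.50684932] z med/max 0.030627353932832363 0.0323213801800597 x -0.041375178512553325 -0.020739394261768452 y -0.12044483121991252
[230  12  23  48 171] [240.81871345  35.79532164] z med/max 0.04147035503060184 0.042518938372718904 x -0.02264904036451796 -0.012470881279170341 y -0.12616323822854933
[282  12   5  48 169] [284.0295858   36.65088757] z med/max 0.041919831926720275 0.043085781230903196 x 0.00020828186621400473 0.0019324814646508543 y -0.12719661715218109
[ 290   19   75   26 1437] [327.20041754  29.75086987] z med/max 0.030684707739371125 0.03211581669454526 x 0.003646432015385555 0.04623167244869009 y -0.12024682634073791
[242  20  39  20 639] [261.94522692  28.76056338] z med/max 0.03072848766043698 0.03256675933062643 x -0.018552917557495496 -0.0006300018496320242 y -0.12003043907207327
230 [0.0416, 0.0414, 0.0386, 0.0312, 0.0311, 0.0313, 0.0296, 0.0288, 0.0251]
250 [0.0277, 0.0312, 0.0305, 0.0308, 0.0311, 0.029, 0.03, 0.0391, 0.0413]
330 [0.028, 0.0314, 0.0313, 0.0308, 0.0312, 0.0305, 0.0299, 0.0278, 0.0092]
leg over bar [0.0392, 0.0413, 0.0416, 0.0408, 0.0414, 0.0413, 0.0423, 0.0412, 0.0429, 0.0429, 0.0422, 0.0419, 0.0424, 0.0423, 0.0431]
```

Run:
```python
from ins import *
im=cv2.imread("pics/w9.png"); c=dict(np.load("w9c.npz"))
g=cv2.cvtColor(im,cv2.COLOR_BGR2HSV); bar=(g[...,1]<80)&(g[...,2]>80)
for r in (28,30,32,34,36):
    x=np.where(bar[r,190:380])[0]+190; e=tob(onplane(c,[[x.min()-.5,r],[x.max()+.5,r]],.031,True)); print(r,x.min(),x.max(),e.round(4).tolist(),"mid",e[:,0].mean().round(4))
```

```text
28 202 365 [[-0.0376, -0.1177], [0.039, -0.1182]] mid 0.0007
30 202 365 [[-0.0376, -0.1188], [0.039, -0.1192]] mid 0.0007
32 202 364 [[-0.0376, -0.1198], [0.0385, -0.1202]] mid 0.0005
34 202 364 [[-0.0375, -0.1208], [0.0385, -0.1213]] mid 0.0005
36 202 364 [[-0.0375, -0.1218], [0.0385, -0.1223]] mid 0.0005
```

```bash
cat >> ins.py <<'E'
def qt(yaw_deg,pitch):
    q=down(np.radians(yaw_deg)); r=R.from_rotvec(pitch*np.r_[ex,0])*R.from_quat(q[[1,2,3,0]]); return r.as_quat()[[3,0,1,2]]
E
python3 - <<'E'
from ins import *
q=qt(1.45,.02)
env.movel([*bp(.0012,-.232),.1097],velocity=.03,rot=q); env.dwell(.25)
s=env.get_state(); print(tob(s["tcp_pos"]),s["tcp_pos"],s["force"],s["time"])
c=calibration("wrist"); im,d=camera("wrist"); cv2.imwrite("pics/w10.png",im)
pts,w,zz=leg(c,im,d,.038,list(range(2,16))+list(range(50,230)),272,302)
w=tob(w); k=np.polyfit(w[:,1],w[:,0],1); print("slope",k[0],"x at bar",np.polyval(k,-.12),"x at stud",np.polyval(k,-.079))
ok=np.isfinite(zz); k=np.polyfit(w[ok,1],zz[ok],1); print("leg top z at y=-.12,-.2",np.polyval(k,[-.12,-.2]),"slope",k[0])
P=cloud(c,d,True); print("bar z",np.nanmedian(P[26:34,310:350,2]),np.nanmedian(P[26:34,205:225,2]))
E
```

```text
[[ 0.00126494 -0.23189545]] [ 0.58723935 -0.16576972  0.10975999] [-0.14234901 -0.56503482 -0.71311431] 18.275
slope -0.003300275563115624 x at bar 0.0006406011463318362 x at stud 0.0005052898482440956
leg top z at y=-.12,-.2 [0.04097771 0.04122406] slope -0.0030794046483755473
bar z 0.03107369105412061 0.030614256106655524
```

Run:
```python
from ins import *
z=.1092
r=env.movel([*bp(.0012,-.195),z],velocity=.05,stop_force=5)
s=env.get_state(); print(r,tob(s["tcp_pos"]),s["tcp_pos"][2],s["force"],s["torque"],s["opening"],s["time"])
c=calibration("wrist"); im,d=camera("wrist"); cv2.imwrite("pics/w11.png",im)
im,_=camera("side"); cv2.imwrite("pics/s11.png",cv2.resize(im[190:310,190:350],None,fx=5,fy=5,interpolation=cv2.INTER_CUBIC))
```

```text
False [[ 0.0011875  -0.19543137]] 0.10917129165419284 [ 0.21264301 -0.43917147 -1.397958  ] [-0.1239081  -0.04048379  0.02184296] 0.021146526351885516 19.2167
```

View pics/w11.png

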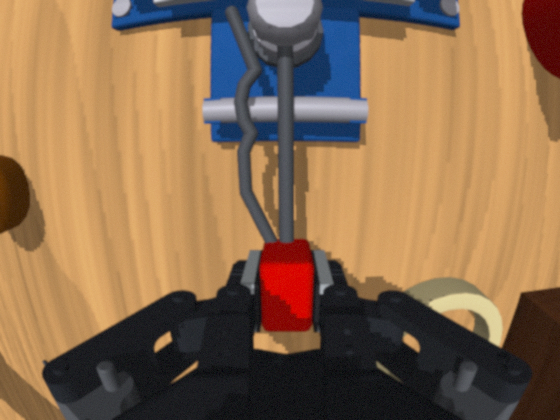

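View pics/s11.png

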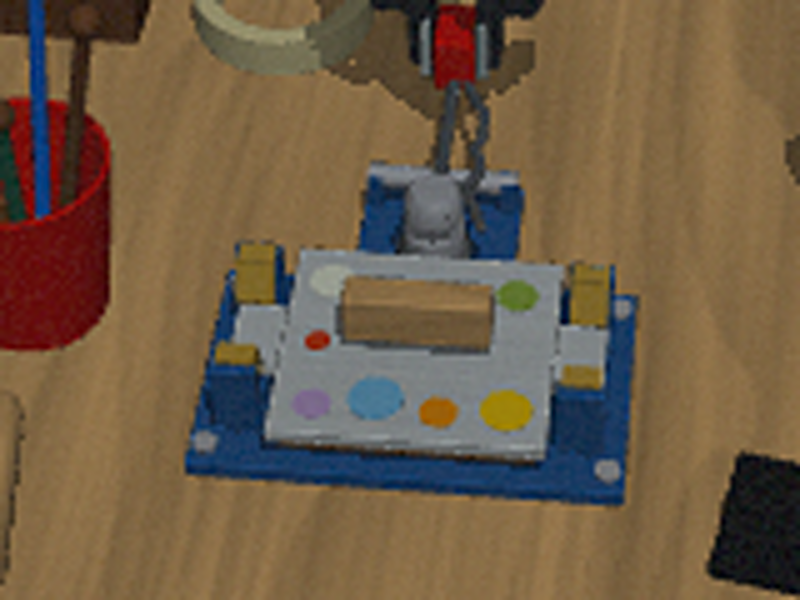

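The leg (at column 285) has entered the stud with no contact force. The bow runs down the stud's left side. Pushing on.

Run:
```python
from ins import *
z=.1092
env.grip(0,f_grip=80)
for y in (-.182,-.174,-.166,-.1575):
    r=env.movel([*bp(.0012,y),z],velocity=.04,stop_force=22)
    s=env.get_state(); print(y,r,tob(s["tcp_pos"]),s["tcp_pos"][2].round(4),s["force"].round(2),s["torque"].round(2),s["time"])
    if r: break
c=calibration("wrist"); im,d=camera("wrist"); cv2.imwrite("pics/w12.png",im)
im,_=camera("side"); cv2.imwrite("pics/s12.png",cv2.resize(im[190:310,190:350],None,fx=5,fy=5,interpolation=cv2.INTER_CUBIC))
```

```text
-0.182 False [[ 0.00095175 -0.18138604]] 0.1091 [-0.85  0.82 -0.92] [-0.02  0.17  0.04] 20.0083
-0.174 False [[ 0.0006603  -0.17320469]] 0.109 [-2.82  0.45 -0.66] [0.06 0.6  0.23] 20.3583
-0.166 False [[ 0.00134504 -0.16424577]] 0.1093 [-2.54  2.95 -0.8 ] [0.45 0.52 0.17] 20.7083
-0.1575 False [[ 0.00201374 -0.15729037]] 0.1096 [ 0.75  0.06 -1.13] [-0.05 -0.02  0.01] 21.0667
```

View pics/w12.png

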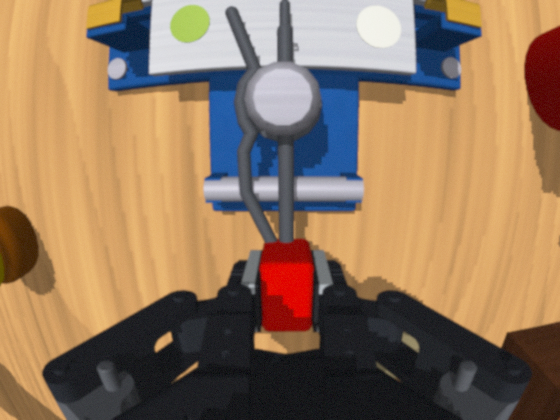

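View pics/s12.png

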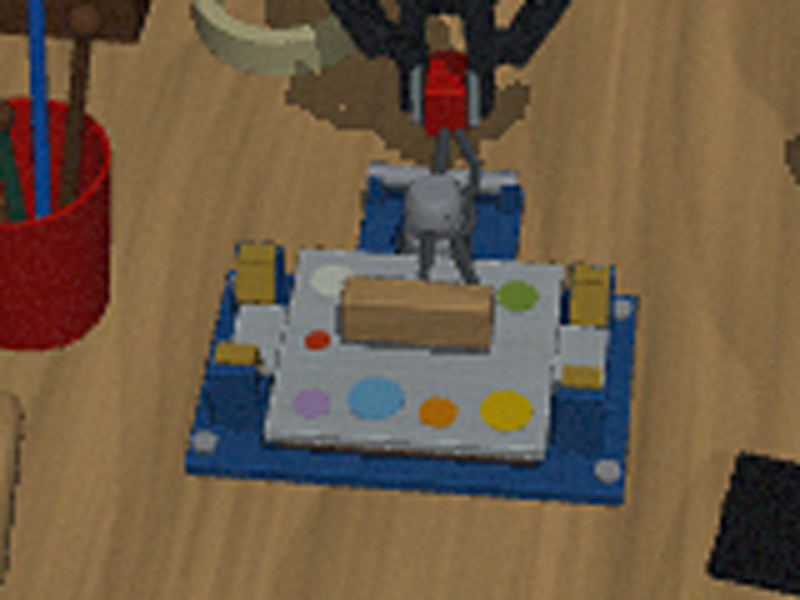

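Run:
```python
from ins import *
c=calibration("wrist"); im,d=camera("wrist"); s=env.get_state()
H,S,V=cv2.split(cv2.cvtColor(im,cv2.COLOR_BGR2HSV))
print("tip col V",[int(V[r,285]) for r in range(0,12)])
print("tip",tob(onplane(c,(285,.5),.038,True)),"stud top centre px->",tob(onplane(c,(282,97),.0585,True)))
print("block front edge",[ (r,int(H[r,287]),int(S[r,287])) for r in range(232,262,3)])
P=cloud(c,d,True); red=((H<6)|(H>174))&(S>170); red[:235]=0; red[335:]=0; red[:,:250]=0; red[:,325:]=0
A=P[red]; t=A[A[:,2]>.058]; b=tob(t); print("block top",len(t),np.nanmin(b,0),np.nanmax(b,0),np.nanmedian(t[:,2]))
print("bow hollow row/col", [(r,int(np.where((V[r,225:300]<110)&(S[r,225:300]<110))[0].min()+225)) for r in range(60,140,6)])
print(tob(s["tcp_pos"]))
```

```text
tip col V [98, 98, 102, 99, 100, 102, 104, 102, 103, 102, 101, 103]
tip [[ 0.0013816  -0.03253427]] stud top centre px-> [[ 0.00024617 -0.07943551]]
block front edge [(232, 107, 24), (235, 107, 19), (238, 105, 26), (241, 159, 27), (244, 179, 234), (247, 1, 255), (250, 0, 255), (253, 2, 255), (256, 2, 255), (259, 0, 255)]
block top 3797 [-0.00929469 -0.17496613] [ 0.01282986 -0.14143306] 0.06393641521765438
bow hollow row/col [(60, 245), (66, 243), (72, 245), (78, 240), (84, 237), (90, 237), (96, 236), (102, 235), (108, 235), (114, 237), (120, 238), (126, 240), (132, 244), (138, 243)]
[[ 0.00155978 -0.15784059]]
```

Run:
```python
from ins import *
s=env.get_state(); p=s["tcp_pos"]
env.movel([*bp(.0012,-.1583),.1077],velocity=.02,stop_force=8); print(env.get_state()["force"])
env.grip(.042); env.dwell(.2); s=env.get_state(); print(s["opening"],s["force"],s["time"])
env.movel([*bp(.0012,-.1583),.19],velocity=.12,rot=down(np.radians(1.45)))
env.reach([.55,-.05,.24],down(np.radians(91.5))); env.dwell(.3)
c=calibration("wrist"); im,d=camera("wrist"); cv2.imwrite("pics/w13.png",im); np.save("w13.npy",d); np.savez("w13c.npz",**c)
ims,ds=camera("side"); cv2.imwrite("pics/s13.png",ims); t,dt=camera("top"); cv2.imwrite("pics/t13.png",t)
print(env.get_state()["time"])
```

```text
[ 0.26387964  0.78351738 -0.34404093]
0.04215640106450069 [-0.32159861 -0.37670232  0.02429417] 22.0083
24.5167
```

View pics/w13.png

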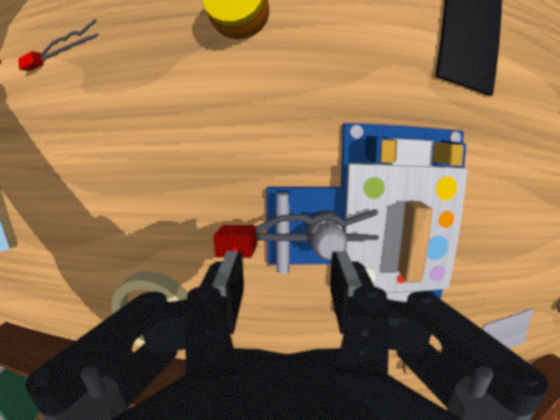

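View pics/s13.png

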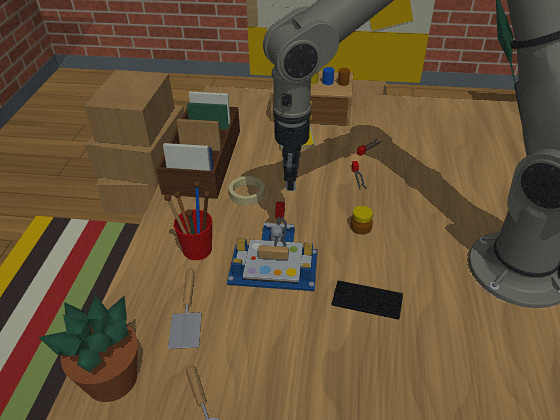

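View pics/t13.png

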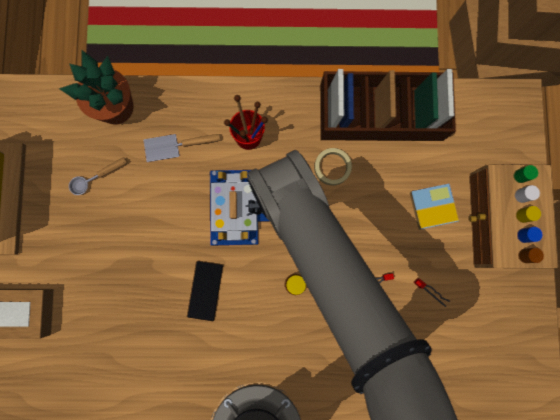

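The cotter sits at (235,240) in the wrist view: its straight leg passes through the stud, with the tip at (376,237) over the plate, and the bow wraps the stud. Bystanders look unmoved. Next are the numeric checks.

Run:
```python
from ins import *
im=cv2.imread("pics/w13.png"); c=dict(np.load("w13c.npz")); d=np.load("w13.npy")
P=cloud(c,d,True); Q=tob(P.reshape(-1,3)).reshape(420,560,2); Z=P[...,2]
H,S,V=cv2.split(cv2.cvtColor(im,cv2.COLOR_BGR2HSV))
red=((H<6)|(H>174))&(S>170); red[:215]=0; red[265:]=0; red[:,:205]=0; red[:,265:]=0
t=red&(Z>.05); b=Q[t]; print("block top",t.sum(),np.percentile(b,[2,98],axis=0).round(4).tolist(),"z",np.nanmedian(Z[t]))
print("tip",tob(onplane(c,(378,237.5),.036,True)).round(4),"bow end",tob(onplane(c,(377,211.5),.036,True)).round(4))
m=(Z>.02)&(Z<.04)&(Q[...,0]>-.06)&(Q[...,0]<.055)&(Q[...,1]>-.02)&(Q[...,1]<.055)&(S<70)
A=np.c_[Q[m],Z[m]]; print("plate plane",m.sum(),np.linalg.lstsq(np.c_[A[:,:2],np.ones(len(A))],A[:,2],rcond=None)[0])
a=cv2.imread("pics/top0.png"); e=cv2.imread("pics/t13.png"); df=cv2.absdiff(a,e).max(2)
for n,(x0,x1,y0,y1) in dict(tape=(312,355,146,188),phone=(186,225,258,322),knife=(142,222,130,162),pot=(225,270,95,150),jar=(284,308,273,297),spoon=(68,130,155,196),panel=(410,460,182,230),pins=(395,452,272,308)).items():
    q=df[y0:y1,x0:x1]; print(n,"px>60:",int((q>60).sum()),"of",q.size)
a=cv2.imread("pics/side0.png"); e=cv2.imread("pics/s13.png"); df=cv2.absdiff(a,e).max(2)
for n,(x0,x1,y0,y1) in dict(tape=(226,268,174,206),jar=(348,376,204,236),pins=(348,384,136,190),pot=(165,216,180,262)).items():
    q=df[y0:y1,x0:x1]; print("side",n,int((q>60).sum()),"of",q.size)
cv2.imwrite("pics/w13c.png",cv2.resize(im[115:305,200:480],None,fx=2.8,fy=2.8,interpolation=cv2.INTER_CUBIC))
```

```text
block top 858 [[-0.0106, -0.1762], [0.0079, -0.1446]] z 0.058290290839439124
tip [[ 0.0014 -0.0316]] bow end [[-0.0235 -0.0347]]
plate plane 4331 [ 0.00196748 -0.00052401  0.02901984]
tape px>60: 167 of 1806
phone px>60: 0 of 2496
knife px>60: 0 of 2560
pot px>60: 0 of 2475
jar px>60: 0 of 576
spoon px>60: 0 of 2542
panel px>60: 16 of 2400
pins px>60: 248 of 2052
side tape 2 of 1344
side jar 0 of 896
side pins 3 of 1944
side pot 0 of 4182
```

View pics/w13c.png

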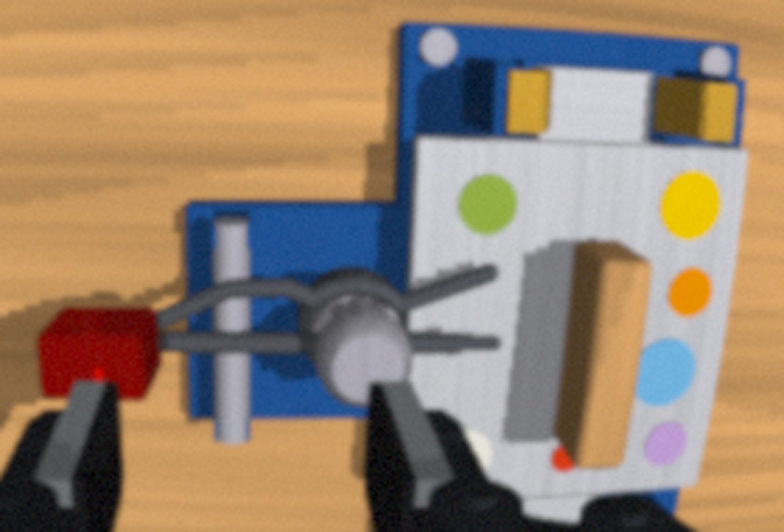

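Run:
```python
from h import *
s=env.get_state(); print(s["time"],s["force"]); job.job_done()
```

```text
24.5167 [-0.14875157  0.11116997 -0.86617646]
the job is handed in; nothing more can be done
```

The plate is seated flat in the blue bracket and the largest red-gripped cotter is home through the stud. Everything is released, and I handed the job in at 24.5 s of the 67 s limit.

- **Plate:** I pressed it down twice, until the force rose 28 N each time. After I let go, its top measured 29 mm, or about 30 mm once the wrist camera's 1 mm low reading is allowed for. That is the nominal seated height. Tilt was under 0.003 rad and both ears were level. A last check with the cotter in place gave the same result.
- **Cotter:** The straight leg entered the hole without touching, and the bow then snapped round the stud with no more than about 4 N felt on the tool. After release the tip was at bracket y -31.6 mm (nominal -32). The block's centre was at -160 mm (nominal -159) and drooped slightly, as the task describes.
- **Other things on the table:** The side view and the unobstructed parts of the top view match the pictures taken at the start. The top view did differ around the tape, one small pin and the panel's edge. I put that down to the arm and its shadow, since the side view shows the tape and both small pins unmoved. The panel was largely hidden behind the arm in the side view, so I did not check it there.

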